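# Stand up the rinse basket and hang it on the drying hook

## Task

The little steel rinse basket has been left lying on its end on the jeweller's bench. Stand it upright on the bench and let go of it, then pick it up again and hang it by its handle on the hook of the drying stand, so that it hangs freely and upright. Do not disturb the bead bowls, the bead case or the note block.

Things in the scene. Friction and masses are not known exactly. Their poses are not given: they have to be found in the camera images.
- basket: Open-topped box of perforated steel with fixed handle and knob, about 0.25 kg, rigid. Origin: centre of its underside; z runs up through its mouth. Box 80 mm along x, 60 along y, 75 high; walls 3 mm. At the start it lies on its +x end wall: x axis straight down, z axis (mouth, handle) level and pointing away from the robot within 0.3 rad, origin 40 mm above the bench.
- basket_body (a point): Point on the basket: centre of the box near its closed bottom, x = 0, y = 0, z = 35 mm in the basket's frame. Around it the 60 mm width (along the basket's y) can be gripped from above while the basket lies. Axes as the basket's.
- basket_bar (a point): Middle of the handle's top bar, z = 135 mm in the basket's frame. The handle is an 8 mm brass bar arching over the mouth in the basket's xz plane: legs rise from the end walls (x = +-35 mm at the rim) and lean in to the straight top bar, parallel to x, from x = -25 to 25 mm. The window under the bar is 56 mm high down to the rim.
- basket_knob (a point): Middle of the wooden knob, z = 157 mm in the basket's frame: an upright cylinder 24 mm in diameter standing on the middle of the handle's bar, from z = 137 to 177 mm. Axes as the basket's.
- hook_stand: Drying stand, fixed to the bench. Dark wooden base 140 (x) by 120 (y) by 12 mm, origin at the centre of its underside. A brass post, 14 mm thick, top at z = 222 mm, stands at x = 50 mm and carries one hook of 10 mm round bar in the stand's plane y = 0, pointing along the stand's -x, towards the robot within 0.3 rad.
- hook_seat (a point): Top of the middle of the hook's valley: x = -12, y = 0, z = 190 mm in the stand's frame, axes as the stand's. The hook's bar centre runs from the post (x = 50, z = 205 mm) down to the level valley (x = -3 to -22, z = 185). A handle bar lying here, square to the hook, has its centre 4 mm above this point.
- hook_tip (a point): Free upturned end of the hook (bar centre): x = -44, y = 0, z = 210 mm in the stand's frame, rounded, its top at 215 mm. The handle's bar must pass over this tip to reach the valley. Axes as the stand's.
- bead_case: Bystander: clear divided case with beads, 170 (x) by 110 (y) by 35 mm high, fixed to the bench; origin at the centre of its underside.
- pink_bowl: Bystander: small terracotta bowl with blue beads, 86 mm across, 34 mm high, loose; origin at the centre of its underside.
- white_bowl: Bystander: small white bowl with green beads, 86 mm across, 34 mm high, loose; origin at the centre of its underside.
- note_block: Bystander: yellow and orange block of notes, 76 by 76 by 22 mm, loose; origin at the centre of its underside.
There are look-alikes about, which are no part of the job. There is more than one size of the hook_stand; the one meant has the size given above. Several things look just like the basket: the one meant starts farthest to the robot's right.

How it is judged:
On the way:
1. the basket stands upright on the bench, let go and at rest (angle between basket's own z axis and vertical below 0.08 rad and height (world z) of basket below 0.006 m and contact force between basket and the fingers below 0.1 N and linear speed of basket below 0.03 m/s), for 0.2 s.
At the end, for the whole second after the job is handed in: The basket hangs from the hook by its handle: the middle of its bar lies between the hook's tip and the post, within 25 mm of the hook sideways, its bar on top of the hook; the basket's underside is more than 30 mm above the bench, it is within 0.3 rad of upright and practically at rest (x of basket_bar in the frame of hook_stand between -0.042 and 0.042 m and y of basket_bar in the frame of hook_stand between -0.025 and 0.025 m and z of basket_bar in the frame of hook_stand between 0.185 and 0.22 m and contact force between basket and hook_stand above 1 N and height (world z) of basket above 0.03 m and angle between basket's own z axis and vertical below 0.3 rad and linear speed of basket below 0.05 m/s and angular speed of basket below 0.5 rad/s); the robot touches nothing.
It fails at once if a bowl or the note block is pushed more than 20 mm (distance of any of pink_bowl, white_bowl, note_block from where it was at the start of the episode above 0.02 m).
It fails at once if the bead case is struck or leaned on (over 5 N) (contact force between bead_case and the arm above 5 N or contact force between bead_case and the fingers above 5 N or contact force between bead_case and basket above 5 N).
It also fails if it takes over 58 s, if anything falls off the work surface, if the arm or the gripper's body presses on something with over 40 N, if the wrist force passes 120 N, or if a joint passes its speed limit or range.

## Robot

A 6-joint arm with a two-finger parallel gripper is mounted at the origin on the work surface. World frame = base frame: x ahead of the robot, y to its left, z up, the work surface at z = 0. Lengths are in m, angles in rad, forces in N, time in s.
With the tool pointing down it reaches from about 0.225 to 0.725 m from the base axis. Payload 3.1 kg.
Tool frame: the origin (TCP) lies midway between the tips of the shut fingers; the grasp point (between the pads) lies env.grip_depth behind it (env.grip_depth is the distance from the TCP to the grasp point, in m); z points along the fingers, x is the direction in which the jaws open and shut, and the axes are right-handed (so a half turn about z gives the same grasp; the last joint's range is limited). The gripper opens to 85 mm and grips with 20 to 120 N. Pads are 22 mm wide; open, the fingers measure 114 mm over their backs; the gripper's body (76 mm by 85 mm) begins 54 mm behind the grasp point. The pads swing forward as they close: fully open they stand 13 mm farther back than shut.
Start: joints at [1.048, 0.048, 0.099, 1.622, 0, 1.443], TCP at [0.202, 0.485, 0.231] pointing down, gripper open.
Joint ranges: [-2.91, 2.91], [-0.99, 1.94], [-1.21, 1.42], [-2.12, 2.29], [-1.49, 1.47], [-3.14, 3.14]. Speed limits (rad/s): [2.79, 2.79, 3.14, 3.14, 3.14, 3.14].

## Interface

Orientations are given as a unit quaternion [w, x, y, z].
In Python, from station import env gives the robot as it stands. The module is installed in compiled form; this text tells all that it offers.
- The arm moves only by the tool servo_tool, never from a script. Its argument "commands" is a list that holds one entry, the list of rows, each a list of 7 numbers: the turn, a rotation vector about the tool's x, y, z in degrees, then the shift along the tool's x, y, z in cm, then the finger opening in cm, from 0 to 8.54. A call has 1 to 10 rows; each row shifts and turns the commanded pose from where the row before left it, along the tool's axes as they then stand; what a row does not reach is not made up. A row lasts 1/12 s, in which the tool goes at most 41.7 mm and 7.16 degrees, less where a joint would pass 70% of its speed; a pose out of reach is approached as far as the arm can. A call is refused whole if a number of a shift passes 4.17 or a number of a turn 7.16, either way. A call with a gripper value outside its range is refused whole. The fingers move at their own pace and stop on an object; the grip force is fixed at half the most. Time passes only in rows, so rows that do not move let the fingers close. It gives the time, the measured TCP pose, the force and the opening at its end, in the units of the state.
- env.state(): the state, without advancing time (a new reading comes with each control period).
- env.snapshot(name): name is "side" or "top" or "wrist"; returns a dict with "pixels" (384x512x3 uint8, red, green, blue), "depth" (384x512 float32, m along the optical axis (not along the pixel's ray), 0 where there is no reading), "fov_y" (degrees; the focal length in pixels is half the picture's height over the tangent of half this angle, whatever the lens; pixels are square), "cx", "cy" (the principal point, pixels), "R" (3x3) and "t" (3): a world point X has camera coordinates R X + t; the wrist camera has in their place "hand_eye" (4x4, takes a point from camera to tool coordinates, whose origin is the TCP and whose axes are the tool frame's). Camera axes: x right, y down, z forward; pixel columns grow to the right and rows downward; lengths in m; the calibration is good to about 2 mm. A picture is of the moment at which its call begins: read the wrist's pose just before it.
- env.job_done(): hands the job in, once; it reports no verdict.
Trained networks look in the newest picture that a camera, given by its name, has taken for a name from the list of things; names that differ only in an ending like _2 or _b are one class to them, and where a whole thing is asked for, a point or a joint stands for the part that bears it (a point fixed in the world has none). Each returns a list of dicts, best first, with "score" (0 to 1); they miss things now and then, are a little off and sometimes report something else, mostly with a low value. They report only what shows in the picture. A call takes as long as a camera call. They do not tell look-alikes from the thing itself.
- env.recognise(target, camera): "pixel" ([row, column] in pixels, amid what is visible of it).
- env.spot_point(target, camera): "pixel" ([row, column] in pixels: a listed point, or the origin of a listed thing).
The state is a dict: "time_s": time; "joint_positions": joint angles; "qvel": joint speeds; "joint_efforts": joint torques, N m; "position": TCP position; "tool_rot": TCP orientation; "wrist_force": force on the tool from outside, world axes, zero at the start; "wrist_torque": the same for the moment, N m; "finger_gap": opening from 0.0 (shut) to 1.0 (fully open).
Only numpy, scipy, OpenCV 4.12 (cv2) and the standard library are available. Lean on these libraries where they do the work, as an engineer would, in place of code of your own. Each camera call takes 0.05 s, during which the arm holds its last target.

## Working session

There is one attempt and no reset: what is moved stays moved. The work goes in short steps, Python scripts to look and compute and a tool call to move; the robot and the scene stay as the last step left them, time stands still between calls to the robot, and variables do not carry over. Pictures are saved under pics/ and viewed, and the job is handed in when it is done.

Besides the shell and the picture viewer there is one more tool, called as name(argument=value, ...), one argument or row to a line, values as JSON. servo_tool: Moves the arm, as the interface text tells. Its arguments: {"type":"object","properties":{"commands":{"type":"array","items":{"type":"array","items":{"type":"array","items":{"type":"number"}}}}},"required":["commands"]}

```bash
mkdir -p pics; ls; cat > h.py <<'E'
import numpy as np, cv2
from station import env
from scipy.spatial.transform import Rotation as Ro
def snap(n,save=None):
    s=env.snapshot(n)
    if save: cv2.imwrite('pics/'+save,s['pixels'][:,:,::-1])
    return s
def f(s): return s['pixels'].shape[0]/2/np.tan(np.radians(s['fov_y'])/2)
def cloud(s,st=None):
    d=s['depth'];F=f(s);r,c=np.indices(d.shape)
    P=np.stack([(c-s['cx'])/F*d,(r-s['cy'])/F*d,d],-1)
    if 'R' in s: W=(P-s['t'])@s['R']
    else:
        H=s['hand_eye'];T=P@H[:3,:3].T+H[:3,3]
        q=st['tool_rot'];M=Ro.from_quat([q[1],q[2],q[3],q[0]]).as_matrix()
        W=T@M.T+np.array(st['position'])
    W[d==0]=np.nan
    return W
E
python3 - <<'E'
from h import *
print(env.state(),env.grip_depth)
for n in('side','top','wrist'):
    st=env.state();s=snap(n,n+'0.png')
    print(n,s['fov_y'],s['cx'],s['cy'])
    W=cloud(s,st)
    for t in('basket','basket_knob','hook_stand','hook_tip','bead_case','pink_bowl','white_bowl','note_block'):
        for r in env.recognise(t,n)[:5]:
            p=r['pixel'];print(t,np.round(p),round(r['score'],2),np.round(W[int(p[0]),int(p[1])],3))
E
```

```text
pics
{'time_s': 0.0, 'joint_positions': array([1.04821829e+00, 4.87302847e-02, 9.75820955e-02, 1.62199769e+00,
       2.07954554e-05, 1.44300439e+00]), 'qvel': array([ 8.11059955e-04,  1.26139959e-04, -3.26500318e-04,  6.57214062e-05,
        1.85536785e-03, -4.49146898e-04]), 'joint_efforts': array([ 7.86636770e-05, -3.38780916e+01,  3.20014679e+01,  2.02076597e-02,
       -6.45864802e-06,  6.29177649e-06]), 'position': array([0.20161338, 0.48407944, 0.23011992]), 'tool_rot': array([ 5.12447768e-04,  8.32048335e-01,  5.54701891e-01, -1.05716723e-03]), 'wrist_force': array([-0.37450527,  0.26976011, -0.27080258]), 'wrist_torque': array([ 0.01814305, -0.00472686,  0.00563813]), 'finger_gap': 1.00239348982567} 0.0187
side 52.62948645033643 257.3187297429206 190.90184617520964
basket [173. 103.] 0.85 [0.273 0.344 0.082]
basket [205. 260.] 0.75 [0.554 0.003 0.08 ]
basket_knob [170. 100.] 0.91 [0.268 0.364 0.081]
basket_knob [204. 260.] 0.79 [0.554 0.008 0.08 ]
basket_knob [145. 233.] 0.71 [0.663 0.313 0.013]
hook_stand [269. 373.] 0.76 [ 0.685 -0.266  0.012]
hook_tip [300. 222.] 0.89 [ 0
[... 692 characters left out ...]
-0.264  0.014]
hook_tip [157. 344.] 0.65 [ 0.691 -0.268  0.01 ]
hook_tip [258. 300.] 0.56 [ 0.352 -0.125  0.009]
bead_case [161. 173.] 0.88 [0.657 0.298 0.008]
pink_bowl [237. 351.] 0.59 [ 0.42  -0.29   0.014]
white_bowl [241. 180.] 0.61 [0.39  0.259 0.017]
white_bowl [160. 173.] 0.45 [ 0.663  0.3   -0.   ]
note_block [131. 274.] 0.62 [ 0.77  -0.036  0.015]
note_block [188. 255.] 0.37 [0.561 0.021 0.075]
wrist 66.51684751274489 257.33966621516663 198.1065325037393
basket [333. 178.] 0.74 [0.365 0.295 0.034]
basket [260. 212.] 0.66 [0.262 0.405 0.082]
basket_knob [257. 213.] 0.85 [0.258 0.408 0.08 ]
bead_case [334. 180.] 0.35 [0.368 0.295 0.031]
white_bowl [334. 175.] 0.67 [0.364 0.293 0.036]
```

View pics/side0.png

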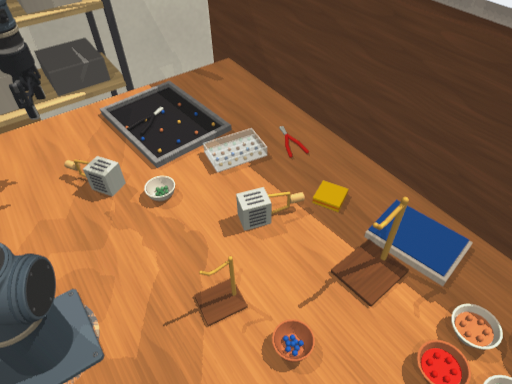

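View pics/top0.png

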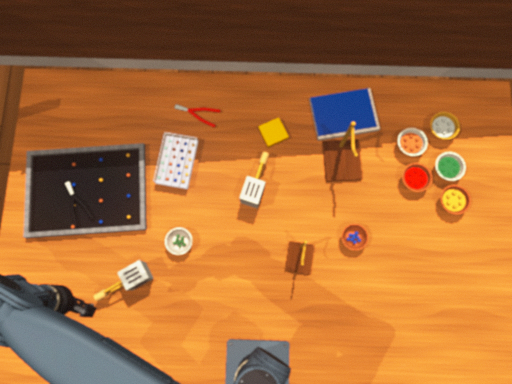

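The top view shows baskets at (188,254) and (275,130). The rightmost, at (188,254) and about y=0.02, is the target, with its handle pointing away. The stands are at (258,298), small, and (160,342), large. Next I measure both stands and the target in the depth data.

```bash
python3 - <<'E'
from h import *
S={n:snap(n) for n in('side','top')}
np.save('/tmp/x.npy',0)
W={n:cloud(S[n]) for n in S}
allp=np.concatenate([W[n].reshape(-1,3) for n in S]);col=np.concatenate([S[n]['pixels'].reshape(-1,3) for n in S]).astype(int)
src=np.repeat([0,1],W['side'].shape[0]*W['side'].shape[1])
for nm,c in(('small',(0.35,-0.13)),('big',(0.68,-0.27))):
    m=(np.abs(allp[:,:2]-c)<0.13).all(1)
    br=m&(col.sum(1)<260)&(col[:,0]>col[:,2]+15)&(allp[:,2]>0.004)&(allp[:,2]<0.022)
    for k in(0,1):
        P=allp[br&(src==k)]
        if len(P)<20: continue
        r=cv2.minAreaRect(P[:,:2].astype(np.float32)*1000);print(nm,k,len(P),np.round(r[0]),np.round(r[1]),r[2],'z',np.median(P[:,2]))
    h=m&(allp[:,2]>0.04)
    for k in(0,1):
        P=allp[h&(src==k)];print(nm,k,len(P),'zmax',P[:,2].max() if len(P) else 0)
        P=P[np.argsort(-P[:,2])]
        print(np.round(P[::max(1,len(P)//25)],3).tolist())
m=(np.abs(allp[:,:2]-(0.58,0.0))<0.13).all(1)
for k in(0,1):
    P=allp[m&(src==k)&(allp[:,2]>0.06)&(allp[:,2]<0.1)]
    r=cv2.minAreaRect(P[:,:2].astype(np.float32)*1000);print('box',len(P),r,np.median(P[:,2]))
    P=allp[m&(src==k)&(allp[:,2]>0.02)&(col[:,0]-col[:,2]>60)]
    print(len(P),np.round(P[np.argsort(P[:,0])][::max(1,len(P)//20)],3).tolist())
for n in S:
  for t in('basket','basket_body','basket_bar','basket_knob','hook_stand','hook_seat','hook_tip'):
    for r in env.spot_point(t,n)[:3]:
        p=r['pixel'];print(n,t,np.round(p,1),round(r['score'],2),np.round(W[n][int(p[0]),int(p[1])],3))
  cv2.imwrite(f'pics/crop_{n}.png',np.hstack([cv2.resize(S[n]['pixels'][a:a+96,b:b+96,::-1],(390,390),interpolation=cv2.INTER_CUBIC) for a,b in ({'side':[(160,215),(190,325)],'top':[(140,210),(110,300)]}[n])]))
E
```

```text
small 0 857 [ 328. -125.] [ 81. 138.] 82.2475357055664 z 0.008931971971737826
small 1 177 [ 349. -108.] [95. 50.] 2.8563969135284424 z 0.007751209063227575
small 0 257 zmax 0.1533676944976562
[[0.386, -0.131, 0.153], [0.381, -0.131, 0.15], [0.32, -0.124, 0.147], [0.38, -0.131, 0.144], [0.383, -0.134, 0.142], [0.325, -0.126, 0.14], [0.372, -0.129, 0.138], [0.332, -0.125, 0.136], [0.371, -0.126, 0.136], [0.361, -0.13, 0.134], [0.385, -0.137, 0.133], [0.384, -0.135, 0.131], [0.346, -0.128, 0.131], [0.353, -0.127, 0.13], [0.38, -0.133, 0.129], [0.347, -0.129, 0.127], [0.385, -0.136, 0.124], [0.383, -0.134, 0.116], [0.384, -0.136, 0.11], [0.382, -0.135, 0.099], [0.389, -0.134, 0.091], [0.381, -0.13, 0.083], [0.381, -0.133, 0.075], [0.385, -0.135, 0.066], [0.382, -0.13, 0.053], [0.383, -0.135, 0.047]]
small 1 71 zmax 0.15207322305638923
[[0.381, -0.127, 0.152], [0.384, -0.13, 0.15], [0.384, -0.127, 0.149], [0.324, -0.119, 0.148], [0.388, -0.13, 0.147], [0.388, -0.127, 0.145], [0.388, -0.133, 0.145], [0.327, -0.122, 0.142], [0.374, -0.125, 0.141], [0.33, -0.123, 0.14], [0.386, -0.125, 0.139
[... 4404 characters left out ...]
6.1 135.8] 0.78 [0.275 0.374 0.079]
top basket_body [191.4 250.6] 0.6 [0.547 0.036 0.078]
top basket_bar [293.2 107.7] 0.85 [0.222 0.465 0.04 ]
top basket_bar [164.3 260.3] 0.64 [0.639 0.007 0.068]
top basket_knob [158.4 263.9] 0.92 [ 0.665 -0.002  0.048]
top basket_knob [299.2  97.3] 0.55 [0.203 0.494 0.042]
top hook_stand [161.  339.8] 0.76 [ 0.673 -0.255  0.011]
top hook_stand [257.9 297.3] 0.63 [ 0.352 -0.119  0.011]
top hook_seat [145. 353.] 0.73 [ 0.672 -0.266  0.187]
top hook_seat [254.8 308.1] 0.65 [ 0.363 -0.155  0.001]
top hook_seat [159.8 265.6] 0.53 [ 0.661 -0.008  0.048]
top hook_tip [154.4 355.5] 0.76 [ 0.636 -0.266  0.214]
top hook_tip [263.7 301.1] 0.61 [ 0.324 -0.119  0.148]
```

View pics/crop_side.png

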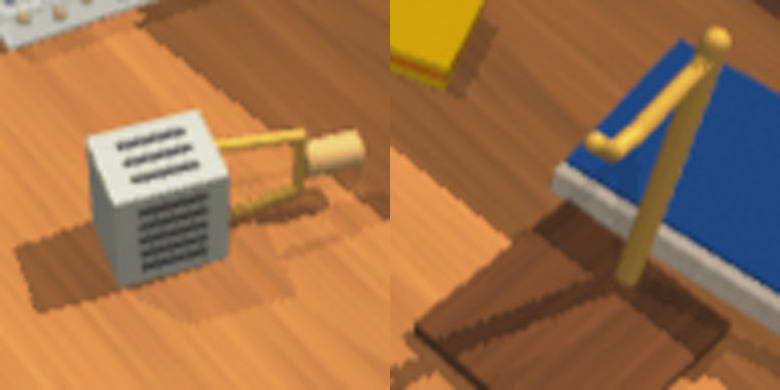

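View pics/crop_top.png

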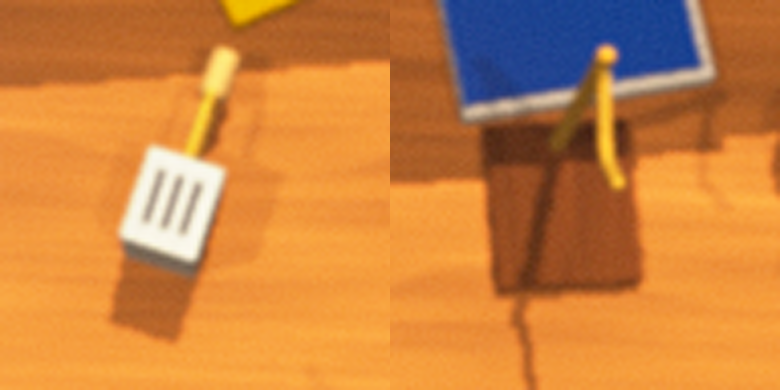

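The target basket is at (205,255) in side and (191,250) in top. Its look-alike is at (179,104) in side. The right stand is the large one: post top z≈0.223, hook tip at (0.636,-0.27,0.21). The small stand's post is only 0.153 high. Now I fit the basket's pose precisely.

```bash
python3 - <<'E'
from h import *
for n in('top','side'):
    s=snap(n);W=cloud(s);c=s['pixels'].astype(int)
    base=(np.abs(W[:,:,0]-0.6)<0.12)&(np.abs(W[:,:,1]-0.02)<0.09)
    g=base&(c.max(2)-c.min(2)<50)&(W[:,:,2]>0.072)&(W[:,:,2]<0.09)
    r=cv2.minAreaRect(W[g][:,:2].astype(np.float32)*1000);print(n,g.sum(),r,np.median(W[g][:,2]))
    k=base&(c[:,:,0]-c[:,:,2]>40)&(W[:,:,2]>0.025)&(W[:,:,0]>0.645)&(W[:,:,0]<0.71)
    P=W[k];print('knob',k.sum(),P.mean(0),P.max(0),P.min(0))
    # stand hook line
    h=(np.abs(W[:,:,0]-0.68)<0.08)&(np.abs(W[:,:,1]+0.265)<0.03)&(W[:,:,2]>0.17)
    P=W[h];a=np.polyfit(P[:,0],P[:,1],1);print('hook',a,np.degrees(np.arctan(a[0])))
    b=(c[:,:,2]<90)&(c[:,:,0]<150)&(np.abs(W[:,:,2]-0.012)<0.006)&(np.abs(W[:,:,0]-0.68)<0.11)&(np.abs(W[:,:,1]+0.265)<0.1)
    num,l,st,_=cv2.connectedComponentsWithStats(b.astype(np.uint8))
    i=1+np.argmax(st[1:,4]);P=W[l==i];print('base',cv2.minAreaRect(P[:,:2].astype(np.float32)*1000))
E
```

```text
top 433 ((550.9815063476562, 30.698596954345703), (58.004268646240234, 76.22386932373047), 72.93992614746094) 0.07969457092748206
knob 86 [ 0.66508751 -0.00330425  0.04855972] [0.68717625 0.01104222 0.06843851] [ 0.64512506 -0.01796917  0.03114871]
hook [ 0.09672412 -0.32783114] 5.524697696677656
base ((680.3209838867188, -261.1041259765625), (145.66281127929688, 116.12616729736328), 4.197918891906738)
side 565 ((550.8768920898438, 29.4146728515625), (62.91815185546875, 74.33406066894531), 73.50484466552734) 0.08073663898426206
knob 130 [ 0.66274403 -0.00837015  0.04764802] [0.68484693 0.00773089 0.06709441] [ 0.64510813 -0.02039723  0.02839459]
hook [ 0.07506212 -0.31743332] 4.292692694531495
base ((678.288330078125, -264.9764404296875), (142.2348175048828, 120.36461639404297), 4.9385666847229)
```

Basket heading is -17° and its knob is at (0.664,-0.005,0.04), consistent with the body fit (the box centre plus 119.5 mm lands on it). The plan is to grip the knob from above, lift, pitch the basket 90° to upright, set it down, then regrip the knob from above.

servo_tool(
  commands=[
    [[0,0,0,-1.37,3.07,0,8.5],[0,0,0,-1.37,3.07,0,8.5],[0,0,0,-1.37,3.07,0,8.5],[0,0,0,-1.37,3.07,0,8.5],[0,0,0,-1.37,3.07,0,8.5],[0,0,0,-1.37,3.07,0,8.5],[0,0,0,-1.37,3.07,0,8.5],[0,0,0,-1.37,3.07,0,8.5],[0,0,0,-1.37,3.07,0,8.5],[0,0,0,-1.37,3.07,0,8.5]],
  ],
)

```text
time_s: 3.08
position: [0.4336, 0.2387, 0.2315]
tool_rot: [0.0, 0.832, 0.555, 0.0]
wrist_force: [0.5, -0.7, 0.4]
finger_gap: 0.995
```

servo_tool(
  commands=[
    [[0,0,0,-1.37,3.07,0,8.5],[0,0,0,-1.37,3.07,0,8.5],[0,0,0,-1.37,3.07,0,8.5],[0,0,0,-1.37,3.07,0,8.5],[0,0,0,-1.37,3.07,0,8.5],[0,0,0,-1.37,3.07,0,8.5],[0,0,0,-1.37,3.07,0,8.5],[0,0,0,-1.37,3.07,0,8.5],[0,0,0,-1.37,3.07,0,8.5],[0,0,-5.6,-1.37,3.07,0,8.5]],
  ],
)

```text
time_s: 3.92
position: [0.6642, -0.0059, 0.2312]
tool_rot: [-0.0, 0.804, 0.595, 0.0]
wrist_force: [0.8, 0.1, 0.5]
finger_gap: 0.996
```

servo_tool(
  commands=[
    [[0,0,0,0,0,2,8.5],[0,0,0,0,0,3,8.5],[0,0,0,0,0,3,8.5],[0,0,0,0,0,0,8.5]],
  ],
)

```text
time_s: 4.25
position: [0.6581, -0.0043, 0.1415]
tool_rot: [-0.006, 0.804, 0.594, -0.006]
wrist_force: [-1.5, 0.1, -3.1]
finger_gap: 0.992
```

```bash
cat >> h.py <<'E'
def pose(st=None):
    st=st or env.state();q=st['tool_rot'];return Ro.from_quat([q[1],q[2],q[3],q[0]]).as_matrix(),np.array(st['position'])
def togo(target,Rt=None,st=None):
    M,p=pose(st);d=M.T@(np.array(target)-p)*100
    out=[np.round(d,2)]
    if Rt is not None: out.append(np.round(np.degrees(Ro.from_matrix(M.T@Rt).as_rotvec()),2))
    return out
E
python3 - <<'E'
from h import *
st=env.state();M,p=pose(st);print(st['time_s'],p,np.round(M,3).tolist(),st['wrist_force'])
s=snap('wrist','w1.png');W=cloud(s,st)
for r in env.spot_point('basket_knob','wrist')[:3]: print(r,W[int(r['pixel'][0]),int(r['pixel'][1])])
c=s['pixels'].astype(int)
k=(c[:,:,0]-c[:,:,2]>40)&(W[:,:,2]>0.03)&(W[:,:,2]<.06)&(W[:,:,0]>0.648)&(W[:,:,0]<0.71)&(abs(W[:,:,1])<.05)
P=W[k];print(k.sum(),P.min(0),P.max(0),cv2.minAreaRect(P[:,:2].astype(np.float32)*1000))
E
```

```text
4.25 [ 0.65812896 -0.00429089  0.14147051] [[0.293, 0.956, -0.016], [0.956, -0.293, 0.002], [-0.003, -0.016, -1.0]] [-1.49769192  0.08551342 -3.06731512]
{'pixel': [206.2, 267.2], 'score': 0.96} [0.66250598 0.00230233 0.05214097]
1127 [ 0.6480164  -0.01794351  0.03460924] [0.68733406 0.01418678 0.05385112] ((666.271484375, -1.753683090209961), (23.430299758911133, 40.34796142578125), 72.46248626708984)
```

View pics/w1.png

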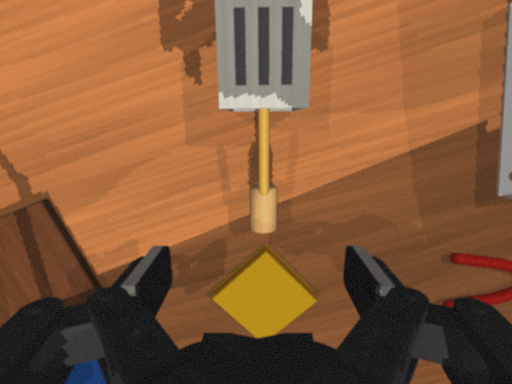

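The wrist view has the knob at (206,264), centred between the fingers and aligned. Descend and grip.

servo_tool(
  commands=[
    [[0,0,0,0,0,2,8.5],[0,0,0,0,0,2.5,8.5],[0,0,0,0,0,2.5,8.5],[0,0,0,0,0,2.5,8.5],[0,0,0,0,0,2,8.5],[0,0,0,0,0,1.4,8.5],[0,0,0,0,0,0,8.5],[0,0,0,0,0,0,8.5]],
  ],
)

```text
time_s: 5.02
position: [0.6648, -0.0044, 0.0248]
tool_rot: [0.001, 0.804, 0.595, 0.001]
wrist_force: [0.9, 0.7, 0.2]
finger_gap: 0.996
```

```bash
python3 - <<'E'
from h import *
st=env.state();M,p=pose(st);print(st['time_s'],p,np.round(M,3).tolist(),st['wrist_force'])
s=snap('wrist','w2.png');W=cloud(s,st)
P=[W[int(r['pixel'][0]),int(r['pixel'][1])] for r in env.spot_point('basket_knob','wrist')[:3]]; print(P)
E
```

```text
5.0167 [ 0.66479263 -0.00442596  0.02475505] [[0.292, 0.956, 0.003], [0.956, -0.292, -0.0], [0.001, 0.003, -1.0]] [0.91899131 0.71096792 0.17858364]
[array([6.58545286e-01, 4.87124168e-04, 5.28017449e-02])]
```

View pics/w2.png

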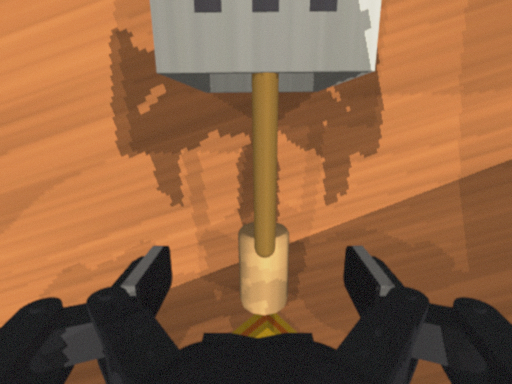

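The knob sits between the fingers in the wrist view, with its middle near (270,263). Closing, then a small lift.

servo_tool(
  commands=[
    [[0,0,0,0,0,0.3,5],[0,0,0,0,0,0,2],[0,0,0,0,0,0,1.5],[0,0,0,0,0,0,1.5],[0,0,0,0,0,0,1.5],[0,0,0,0,0,0,1.5],[0,0,0,0,0,0,1.5],[0,0,0,0,0,0,1.5]],
  ],
)

```text
time_s: 5.78
position: [0.6636, -0.0044, 0.0196]
tool_rot: [0.0, 0.804, 0.595, 0.0]
wrist_force: [0.4, 0.4, 0.9]
finger_gap: 0.265
```

servo_tool(
  commands=[
    [[0,0,0,0,0,-1,1.5],[0,0,0,0,0,-2,1.5],[0,0,0,0,0,-2,1.5],[0,0,0,0,0,-2,1.5],[0,0,0,0,0,-1,1.5],[0,0,0,0,0,0,1.5],[0,0,0,0,0,0,1.5],[0,0,0,0,0,0,1.5]],
  ],
)

```text
time_s: 6.45
position: [0.6624, -0.0044, 0.0976]
tool_rot: [-0.001, 0.804, 0.595, -0.001]
wrist_force: [-0.2, -0.9, -2.5]
finger_gap: 0.262
```

```bash
python3 - <<'E'
from h import *
st=env.state();M,p=pose(st);print(st['time_s'],p,np.round(M,3).tolist(),st['wrist_force'],st['wrist_torque'],st['finger_gap'])
s=snap('wrist','w3.png');snap('side','s3.png')
E
```

```text
6.45 [ 0.6624025  -0.00440405  0.09761139] [[0.293, 0.956, -0.003], [0.956, -0.293, 0.0], [-0.001, -0.003, -1.0]] [-0.19941421 -0.87167852 -2.52584517] [-0.06779593 -0.20772242  0.02977246] 0.2619546987450984
```

View pics/s3.png

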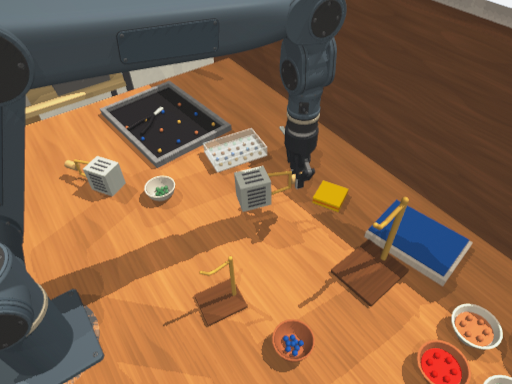

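View pics/w3.png

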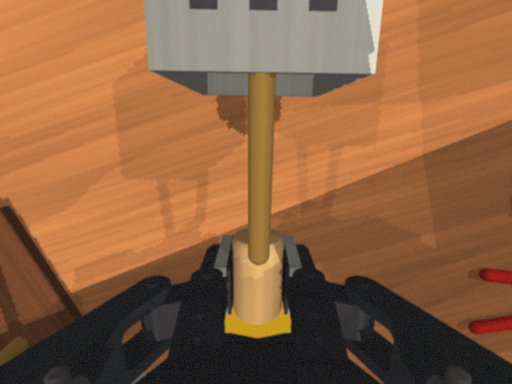

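The basket is held level without slipping (the weight reads 2.5 N). Lifting, then pitching.

servo_tool(
  commands=[
    [[0,0,0,0,0,-2,1.5],[0,0,0,0,0,-3,1.5],[0,0,0,0,0,-3,1.5],[-3,0,0,0,0,-2.5,1.5],[-5,0,0,0,0,0,1.5],[-5,0,0,0,0,0,1.5],[-5,0,0,0,0,0,1.5],[-5,0,0,0,0,0,1.5],[-5,0,0,0,0,0,1.5],[-5,0,0,0,0,0,1.5]],
  ],
)

```text
time_s: 7.38
position: [0.6621, -0.0043, 0.2028]
tool_rot: [0.229, 0.771, 0.57, 0.169]
wrist_force: [-0.3, 0.5, -1.9]
finger_gap: 0.258
```

servo_tool(
  commands=[
    [[-5,0,0,0,0,0,1.5],[-5,0,0,0,0,0,1.5],[-5,0,0,0,0,0,1.5],[-5,0,0,0,0,0,1.5],[-5,0,0,0,0,0,1.5],[-5,0,0,0,0,0,1.5],[0,0,0,0,0,0,1.5],[0,0,0,0,0,0,1.5]],
  ],
)

```text
time_s: 8.05
position: [0.6589, -0.0041, 0.194]
tool_rot: [0.416, 0.688, 0.511, 0.306]
wrist_force: [0.6, -0.6, -2.1]
finger_gap: 0.262
```

```bash
python3 - <<'E'
from h import *
st=env.state();M,p=pose(st);print(st['time_s'],p,np.round(M,3).tolist(),st['wrist_force'],st['wrist_torque'],st['finger_gap'],st['joint_positions'])
s=snap('wrist','w4.png');snap('side','s4.png')
E
```

```text
8.05 [ 0.65891832 -0.00412743  0.19402702] [[0.292, 0.448, 0.845], [0.956, -0.133, -0.26], [-0.004, 0.884, -0.467]] [ 0.58702221 -0.64466373 -2.11543389] [0.28485351 1.10971996 0.01243539] 0.26215376573153876 [ 0.02779226 -0.48052547 -0.87308368  0.1166112  -0.28727242  0.15197101]
```

View pics/s4.png

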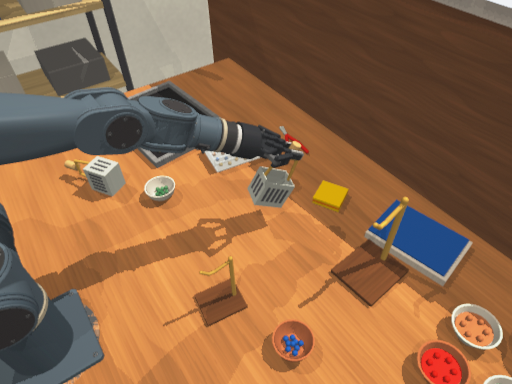

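View pics/w4.png

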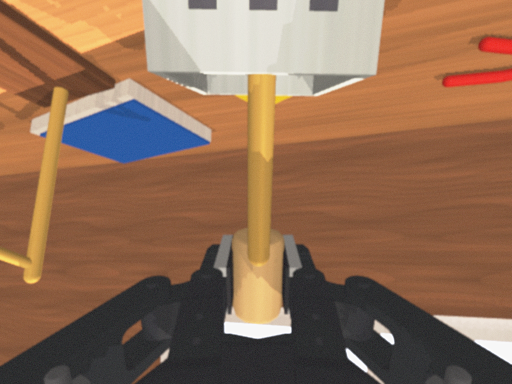

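No slip: the wrist view shows the box edge still at row 73. The tool is pitched 62°, so 28° more is needed.

servo_tool(
  commands=[
    [[-5,0,0,0,0,0,1.5],[-5,0,0,0,0,0,1.5],[-5,0,0,0,0,0,1.5],[-5,0,0,0,0,0,1.5],[-5,0,0,0,0,0,1.5],[-2,0,0,0,0,0,1.5],[0,0,0,0,0,0,1.5],[0,0,0,0,0,0,1.5]],
  ],
)

```text
time_s: 8.82
position: [0.6676, -0.0046, 0.2057]
tool_rot: [0.557, 0.579, 0.428, 0.412]
wrist_force: [0.1, -0.6, -1.7]
finger_gap: 0.264
```

```bash
python3 - <<'E'
from h import *
st=env.state();M,p=pose(st);print(st['time_s'],p,np.round(M,3).tolist(),st['wrist_force'],st['wrist_torque'],st['joint_positions'])
x=np.array([.292,.956,0]);x/=np.linalg.norm(x);y=np.array([0,0,1.])
Rt=np.stack([x,y,np.cross(x,y)],1);print(togo(p,Rt))
s=snap('side','s5.png');W=cloud(s)
c=s['pixels'].astype(int)
b=(np.abs(W[:,:,0]-.64)<.09)&(np.abs(W[:,:,1])<.09)&(W[:,:,2]>0.015)&(W[:,:,2]<0.15)&(c.max(2)-c.min(2)<50)
P=W[b];print(len(P),np.nanmin(P,0),np.nanmax(P,0),cv2.minAreaRect(P[:,:2].astype(np.float32)*1000))
E
```

```text
8.8167 [ 0.66755634 -0.0045963   0.2056597 ] [[0.293, 0.037, 0.956], [0.956, -0.012, -0.292], [0.001, 0.999, -0.039]] [ 0.09061656 -0.58043389 -1.74013582] [0.36976738 1.35821687 0.03123859] [ 0.05619422 -0.18284436 -1.09305804 -0.86915209 -0.35292688  0.01470508]
[array([0., 0., 0.]), array([-2.21,  0.03, -0.03])]
1168 [ 0.5968566  -0.03930476  0.04982647] [0.69081627 0.04162926 0.13680192] ((643.3128051757812, 1.5768051147460938), (63.20137405395508, 82.15923309326172), 73.96605682373047)
```

View pics/s5.png

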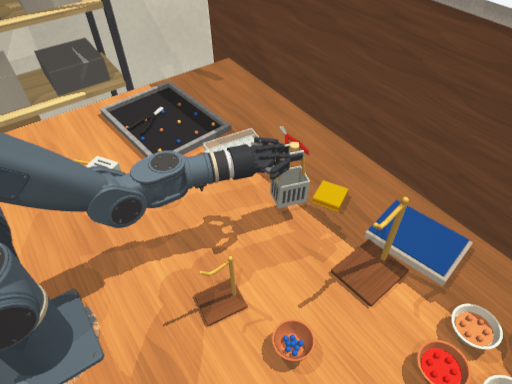

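The basket is nearly upright, 2.2° short, with its underside at about 0.05. Correct the pitch and lower.

servo_tool(
  commands=[
    [[-2.2,0,0,0,0,0,1.5],[0,0,0,0,-1,0,1.5],[0,0,0,0,-1,0,1.5],[0,0,0,0,-1,0,1.5],[0,0,0,0,-0.7,0,1.5],[0,0,0,0,0,0,1.5],[0,0,0,0,0,0,1.5]],
  ],
)

```text
time_s: 9.45
position: [0.6667, -0.0044, 0.1698]
tool_rot: [0.569, 0.568, 0.42, 0.422]
wrist_force: [-0.1, 0.2, -2.1]
finger_gap: 0.259
```

```bash
python3 - <<'E'
from h import *
st=env.state();M,p=pose(st);print(st['time_s'],p,np.round(M,3).tolist(),st['wrist_force'],st['wrist_torque'],st['joint_positions'])
x=np.array([.292,.956,0]);x/=np.linalg.norm(x);y=np.array([0,0,1.])
Rt=np.stack([x,y,np.cross(x,y)],1);print(togo(p,Rt))
s=snap('side','s6.png');W=cloud(s)
c=s['pixels'].astype(int)
b=(np.abs(W[:,:,0]-.64)<.09)&(np.abs(W[:,:,1])<.09)&(W[:,:,2]>0.003)&(W[:,:,2]<0.15)&(c.max(2)-c.min(2)<40)
P=W[b];print(len(P),np.percentile(P[:,2],[0,1,5]),np.nanmax(P,0))
cv2.imwrite('pics/s6c.png',cv2.resize(s['pixels'][110:240,190:350,::-1],None,fx=4.5,fy=4.5))
E
```

```text
9.45 [ 0.66669149 -0.00442757  0.16981207] [[0.292, -0.003, 0.956], [0.956, -0.0, -0.292], [0.001, 1.0, 0.003]] [-0.1128136   0.17121043 -2.13131884] [0.44261238 1.32511149 0.03467985] [ 5.67884432e-02  4.14825192e-02 -1.08013738e+00 -1.12466381e+00
 -3.53529734e-01  2.57026539e-04]
[array([0., 0., 0.]), array([ 0.16,  0.02, -0.08])]
1062 [0.013206   0.01606779 0.0203864 ] [0.69320922 0.04139948 0.10003462]
```

View pics/s6c.png

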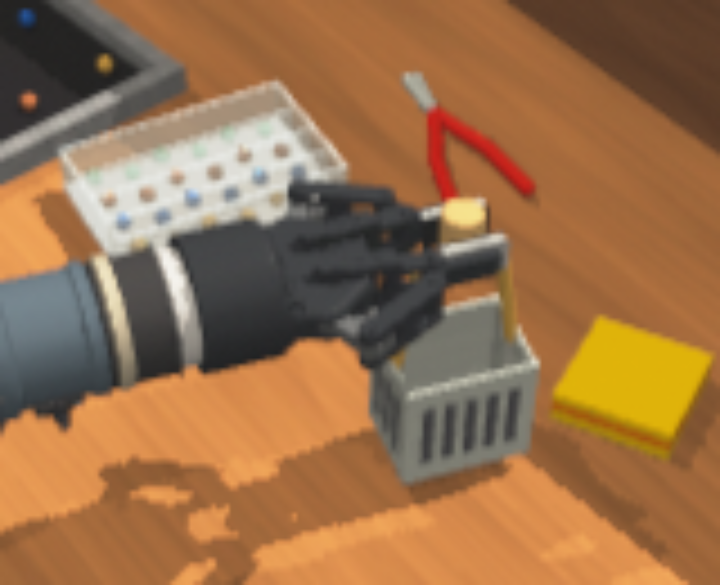

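servo_tool(
  commands=[
    [[0,0,0,0,-0.5,0,1.5],[0,0,0,0,-0.4,0,1.5],[0,0,0,0,-0.2,0,1.5],[0,0,0,0,0,0,1.5],[0,0,0,0,0,0,1.5]],
  ],
)

```text
time_s: 9.92
position: [0.6649, -0.0044, 0.1557]
tool_rot: [0.568, 0.569, 0.421, 0.42]
wrist_force: [-0.7, -0.7, -1.7]
finger_gap: 0.266
```

servo_tool(
  commands=[
    [[0,0,0,0,-0.1,0,1.5],[0,0,0,0,0,0,1.5],[0,0,0,0,-0.1,0,1.5],[0,0,0,0,0,0,1.5]],
  ],
)

```text
time_s: 10.25
position: [0.6654, -0.0044, 0.1557]
tool_rot: [0.569, 0.568, 0.42, 0.421]
wrist_force: [-2.6, 0.6, 2.9]
finger_gap: 0.26
```

Contact: the wrist force turned from -2 to +3 N. Release.

servo_tool(
  commands=[
    [[0,0,0,0,0,0,3],[0,0,0,0,0,0,4],[0,0,0,0,0,0,6],[0,0,0,0,0,0,8.5],[0,0,0,0,0,0,8.5],[0,0,0,0,0,0,8.5],[0,0,0,0,0,0,8.5],[0,0,0,0,0,0,8.5]],
  ],
)

```text
time_s: 10.92
position: [0.6649, -0.0044, 0.1538]
tool_rot: [0.568, 0.569, 0.421, 0.42]
wrist_force: [-0.1, 0.0, 0.2]
finger_gap: 0.991
```

servo_tool(
  commands=[
    [[0,0,0,0,0,-2,8.5],[0,0,0,0,0,-3,8.5],[0,0,0,0,0,-3,8.5],[0,0,0,0,0,-2,8.5],[0,0,0,0,0,0,8.5],[0,0,0,0,0,0,8.5]],
  ],
)

```text
time_s: 11.42
position: [0.5897, 0.0341, 0.1445]
tool_rot: [0.573, 0.568, 0.416, 0.419]
wrist_force: [-0.2, 0.2, 0.5]
finger_gap: 0.997
```

```bash
python3 - <<'E'
from h import *
st=env.state();M,p=pose(st);print(st['time_s'],p,np.round(M,3).tolist(),st['wrist_force'],st['joint_positions'])
s=snap('side','s7.png');W=cloud(s)
s2=snap('top');W2=cloud(s2)
for a,n in((W,'side'),(W2,'top')):
  for t in('basket_knob','basket_bar'):
    for r in env.spot_point(t,n)[:2]: q=r['pixel'];print(n,t,np.round(q),round(r['score'],2),np.round(a[int(q[0]),int(q[1])],3))
c=s['pixels'].astype(int)
b=(np.abs(W[:,:,0]-.64)<.09)&(np.abs(W[:,:,1])<.06)&(W[:,:,2]>0.003)&(W[:,:,2]<0.15)&(c.max(2)-c.min(2)<40)
P=W[b];P=P[P[:,0]>.59];print(len(P),P.min(0),P.max(0),cv2.minAreaRect(P[:,:2].astype(np.float32)*1000))
k=(np.abs(W2[:,:,0]-.64)<.05)&(np.abs(W2[:,:,1])<.06)&(W2[:,:,2]>0.15);print('knobtop',np.round(W2[k].mean(0),3),k.sum())
k=(np.abs(W[:,:,0]-.64)<.05)&(np.abs(W[:,:,1])<.06)&(W[:,:,2]>0.172);print('knobtop side',np.round(W[k].mean(0),3),k.sum())
cv2.imwrite('pics/s7c.png',cv2.resize(s['pixels'][110:240,190:350,::-1],None,fx=4.5,fy=4.5))
E
```

```text
11.4167 [0.58971637 0.03409373 0.14454845] [[0.302, -0.009, 0.953], [0.953, 0.003, -0.302], [-0.001, 1.0, 0.009]] [-0.15472635  0.24428259  0.54560065] [ 0.20776943  0.04583947 -1.21011809 -1.26647671 -0.51459434 -0.00582028]
side basket_knob [165. 296.] 0.56 [ 0.654 -0.007  0.168]
side basket_knob [167.  74.] 0.56 [0.219 0.466 0.047]
side basket_bar [169.  77.] 0.86 [0.222 0.468 0.036]
side basket_bar [176. 291.] 0.62 [ 0.735  0.101 -0.   ]
top basket_knob [298.  99.] 0.98 [0.209 0.486 0.049]
top basket_knob [155. 262.] 0.72 [0.636 0.002 0.178]
top basket_bar [156. 260.] 0.94 [0.636 0.011 0.175]
top basket_bar [291. 106.] 0.6 [0.228 0.464 0.067]
1082 [ 0.59848387 -0.03898298  0.00300638] [0.69209553 0.04053398 0.07928919] ((644.9630126953125, 0.5033912658691406), (63.899322509765625, 80.33741760253906), 73.23072814941406)
knobtop [0.643 0.004 0.172] 63
knobtop side [ 0.645 -0.     0.177] 62
```

View pics/s7c.png

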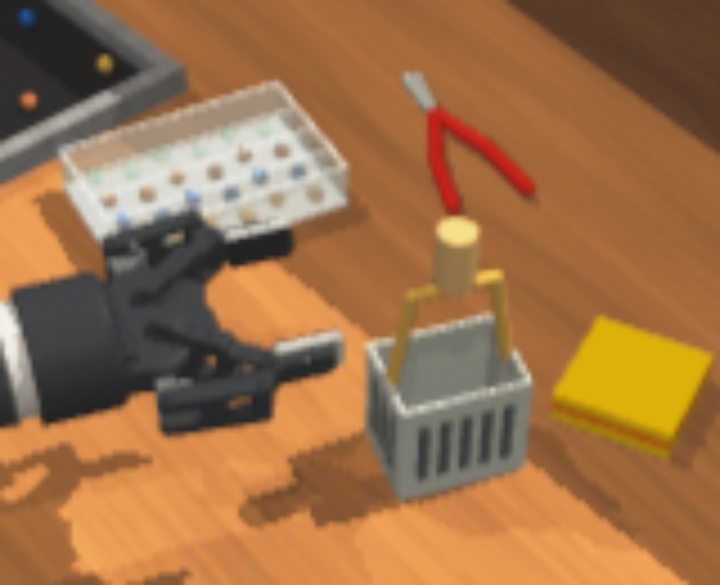

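Stage 1 is done: the basket stands upright with its knob top at (0.645,0.00,0.177) and its base on the bench. Now swing the tool back to vertical above the knob.

servo_tool(
  commands=[
    [[5,0,0,-0.1,1.5,1,8.5],[7,0,0,-0.15,1.5,0.5,8.5],[7,0,0,-0.15,1.5,0,8.5],[7,0,0,-0.15,1.5,0,8.5],[7,0,0,-0.15,1.5,0,8.5],[7,0,0,-0.15,1.5,0,8.5],[7,0,0,-0.15,1.5,0,8.5],[0,0,0,0,0,0,8.5]],
  ],
)

```text
time_s: 12.38
position: [0.6289, 0.0279, 0.203]
tool_rot: [0.448, 0.671, 0.491, 0.329]
wrist_force: [0.8, -0.1, 3.2]
finger_gap: 0.994
```

```bash
cat > g.py <<'E'
from h import *
def down(hd):  # tool x heading deg
    a=np.radians(hd);x=np.array([np.cos(a),np.sin(a),0]);z=np.array([0,0,-1.]);return np.stack([x,np.cross(z,x),z],1)
E
python3 - <<'E'
from g import *
st=env.state();M,p=pose(st);print(st['time_s'],p,np.round(M,3).tolist(),st['joint_positions'])
print(togo([.645,.001,.28],down(73)))
E
```

```text
12.3833 [0.62894884 0.02788158 0.20297456] [[0.301, 0.364, 0.881], [0.954, -0.117, -0.278], [0.001, 0.924, -0.382]] [ 0.13585925 -0.57765304 -0.98497736  0.02196082 -0.40578387  0.18033746]
[array([-2.07,  8.01, -0.78]), array([67.52,  0.25, -0.53])]
```

servo_tool(
  commands=[
    [[6.5,0,0,-0.4,1.0,-0.5,8.5],[6.5,0,0,-0.4,1.0,-0.5,8.5],[6.5,0,0,-0.4,1.0,-0.5,8.5],[6.5,0,0,-0.4,1.0,-0.5,8.5],[6.5,0,0,-0.4,0.5,-0.5,8.5],[6.5,0,0,0,0,-0.5,8.5],[6.5,0,0,0,0,-0.5,8.5],[6.5,0,0,0,0,0,8.5],[6.5,0,0,0,0,0,8.5],[0,0,0,0,0,0,8.5]],
  ],
)

```text
time_s: 13.22
position: [0.6261, 0.0095, 0.2397]
tool_rot: [0.074, 0.803, 0.589, 0.05]
wrist_force: [0.2, -0.2, -3.5]
finger_gap: 0.992
```

servo_tool(
  commands=[
    [[0,0,0,0,0,0,8.5],[0,0,0,0,0,0,8.5]],
  ],
)

```text
time_s: 13.38
position: [0.6208, 0.0116, 0.2448]
tool_rot: [0.076, 0.802, 0.59, 0.053]
wrist_force: [-0.0, 0.4, -0.9]
finger_gap: 0.998
```

```bash
python3 - <<'E'
from g import *
st=env.state();M,p=pose(st);print(st['time_s'],p,np.round(M,3).tolist(),st['joint_positions'])
print(togo([.645,.001,.28],down(73)))
snap('side','s8.png');s=snap('wrist','w8.png');W=cloud(s,st)
for r in env.spot_point('basket_knob','wrist')[:2]: q=r['pixel'];print(q,r['score'],W[int(q[0]),int(q[1])])
E
```

```text
13.3833 [0.62080845 0.01155796 0.24479156] [[0.298, 0.938, 0.175], [0.954, -0.292, -0.06], [-0.005, 0.185, -0.983]] [-0.06455653  0.10564705  0.17267563  1.45847853 -0.04859734  0.23368377]
[array([-0.3 ,  3.23, -2.97]), array([10.64,  0.33, -0.34])]
[212.5, 259.7] 0.66 [0.6364426  0.00748695 0.17504767]
```

View pics/w8.png

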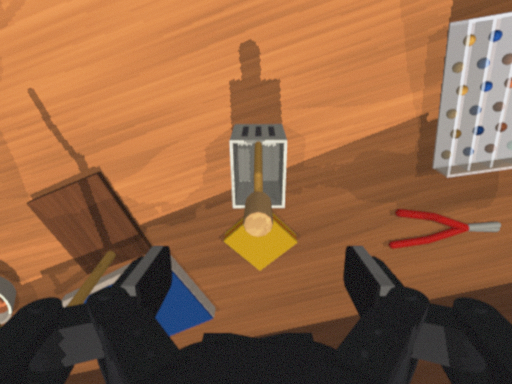

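The wrist view shows the standing basket with the knob top at (222,258). I will level the tool and turn it 90° so the jaws lie along the handle bar. The fingers then stay clear of the hook and post later.

servo_tool(
  commands=[
    [[5.3,0,0,-0.1,1.0,-1,8.5],[5.3,0,0,-0.1,1.0,-1,8.5],[0,0,-7,-0.1,0.7,-1,8.5],[0,0,-7,0,0,0,8.5],[0,0,-7,0,0,0,8.5],[0,0,-7,0,0,0,8.5],[0,0,-7,0,0,0,8.5],[0,0,-7,0,0,0,8.5],[0,0,-7,0,0,0,8.5],[0,0,-7,0,0,0,8.5]],
  ],
)

```text
time_s: 14.37
position: [0.6411, 0.0027, 0.2818]
tool_rot: [0.007, 0.43, 0.903, -0.001]
wrist_force: [0.0, 0.6, 0.2]
finger_gap: 0.995
```

servo_tool(
  commands=[
    [[0,0,-7,0,0,0,8.5],[0,0,-7,0,0,0,8.5],[0,0,-7,0,0,0,8.5],[0,0,-7,0,0,0,8.5],[0,0,-6,0,0,0,8.5],[0,0,0,0,0,0,8.5],[0,0,0,0,0,0,8.5]],
  ],
)

```text
time_s: 14.95
position: [0.6412, 0.0026, 0.2813]
tool_rot: [0.006, 0.152, 0.988, -0.003]
wrist_force: [0.4, -0.5, 0.6]
finger_gap: 0.991
```

```bash
python3 - <<'E'
from g import *
st=env.state();M,p=pose(st);print(st['time_s'],p,np.round(M,3).tolist(),st['joint_positions'])
print(togo([.645,.001,.144],down(163)))
s=snap('wrist','w9.png');W=cloud(s,st)
k=(W[:,:,2]>.165)&(W[:,:,2]<.19)&(np.hypot(W[:,:,0]-.645,W[:,:,1])<.04);print(k.sum(),cv2.minEnclosingCircle(W[k][:,:2].astype(np.float32)*1000),np.median(W[k][:,2]))
for r in env.spot_point('basket_knob','wrist')[:2]: q=r['pixel'];print(q,r['score'],W[int(q[0]),int(q[1])])
s=snap('top');W=cloud(s)
E
```

```text
14.95 [0.64115135 0.00261266 0.28131534] [[-0.954, 0.3, 0.01], [0.3, 0.954, -0.008], [-0.012, -0.004, -1.0]] [-0.09723412  0.38196528  0.58934377  1.76727549 -0.00652108 -1.36287726]
[array([-0.25,  0.02, 13.74]), array([-0.24,  0.69, -0.49])]
579 ((646.121826171875, 3.267794132232666), 11.75096321105957) 0.17688033901192968
[193.6, 258.1] 0.77 [ 0.64072905 -0.00187385  0.17740533]
```

View pics/w9.png

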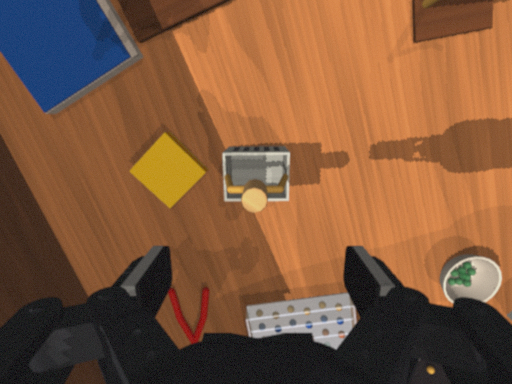

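Knob top is at (200,254) in the wrist view, centre (0.646,0.003,0.177). Descend and grip.

servo_tool(
  commands=[
    [[0,0.7,0,-0.4,0.1,2,8.5],[0,0,0,0,0,3,8.5],[0,0,0,0,0,3,8.5],[0,0,0,0,0,2.5,8.5],[0,0,0,0,0,1.7,8.5],[0,0,0,0,0,1,8.5],[0,0,0,0,0,0,8.5],[0,0,0,0,0,0,8.5]],
  ],
)

```text
time_s: 15.77
position: [0.6452, 0.0014, 0.1468]
tool_rot: [-0.003, 0.151, 0.988, -0.002]
wrist_force: [-0.7, 0.1, 0.7]
finger_gap: 0.993
```

```bash
python3 - <<'E'
from g import *
st=env.state();M,p=pose(st);print(st['time_s'],p,np.round(M,3).tolist(),st['wrist_force'])
print(togo([.646,.002,.144],down(163)))
snap('wrist','w10.png')
E
```

```text
15.7667 [0.64516505 0.00142818 0.14678991] [[-0.954, 0.299, -0.006], [0.299, 0.954, -0.003], [0.005, -0.005, -1.0]] [-0.66755304  0.11303754  0.74526798]
[array([-0.06,  0.08,  0.28]), array([-0.28, -0.28, -0.39])]
```

View pics/w10.png

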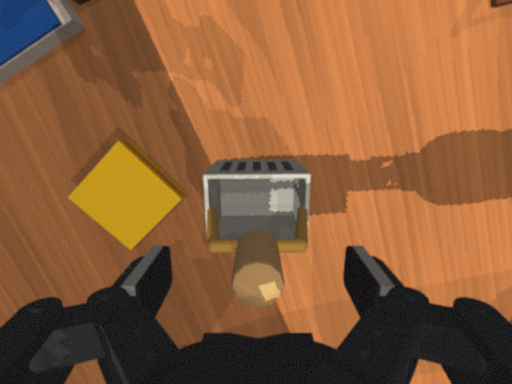

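The knob is centred between the fingers in the wrist view, columns 233-282. Close and lift.

servo_tool(
  commands=[
    [[0,0,0,0,0,0.2,5],[0,0,0,0,0,0,2],[0,0,0,0,0,0,1.5],[0,0,0,0,0,0,1.5],[0,0,0,0,0,0,1.5],[0,0,0,0,0,0,1.5],[0,0,0,0,0,0,1.5],[0,0,0,0,0,0,1.5]],
  ],
)

```text
time_s: 16.48
position: [0.6457, 0.0015, 0.1464]
tool_rot: [-0.002, 0.151, 0.989, -0.002]
wrist_force: [-0.5, 0.1, 3.1]
finger_gap: 0.266
```

servo_tool(
  commands=[
    [[0,0,0,0,0,-1,1.5],[0,0,0,0,0,-2,1.5],[0,0,0,0,0,-2.5,1.5],[0,0,0,0,0,-2.5,1.5],[0,0,0,0,0,-2.5,1.5],[0,0,0,0,0,-1,1.5],[0,0,0,0,0,0,1.5]],
  ],
)

```text
time_s: 17.07
position: [0.6474, 0.0016, 0.2646]
tool_rot: [0.001, 0.151, 0.989, -0.002]
wrist_force: [0.6, -0.5, -1.6]
finger_gap: 0.264
```

```bash
python3 - <<'E'
from g import *
st=env.state();M,p=pose(st);print(st['time_s'],p,np.round(M,3).tolist(),st['wrist_force'],st['finger_gap'],st['joint_positions'])
s=snap('side','s10.png');W=cloud(s)
cv2.imwrite('pics/s10c.png',cv2.resize(s['pixels'][60:300,180:430,::-1],None,fx=2.4,fy=2.4))
s=snap('top');W=cloud(s)
k=(W[:,:,2]>.19)&(np.abs(W[:,:,0]-.68)<.08)&(np.abs(W[:,:,1]+.265)<.04);P=W[k]
o=np.argsort(P[:,0]);print(np.round(P[o][::6],3).tolist())
E
```

```text
17.0667 [0.64744574 0.0016074  0.26461879] [[-0.954, 0.299, 0.002], [0.299, 0.954, -0.004], [-0.003, -0.004, -1.0]] [ 0.61514308 -0.51431088 -1.592521  ] 0.2639361757617241 [-0.09906961  0.40051566  0.57949385  1.74770485 -0.00400621 -1.36662701]
[[0.63, -0.266, 0.212], [0.635, -0.266, 0.217], [0.641, -0.27, 0.209], [0.649, -0.266, 0.202], [0.658, -0.268, 0.19], [0.676, -0.262, 0.192], [0.685, -0.259, 0.193], [0.692, -0.26, 0.191], [0.696, -0.265, 0.197], [0.702, -0.259, 0.198], [0.708, -0.257, 0.208], [0.712, -0.256, 0.196], [0.717, -0.255, 0.201], [0.72, -0.255, 0.216], [0.722, -0.261, 0.219], [0.725, -0.254, 0.195], [0.727, -0.254, 0.224], [0.731, -0.253, 0.213]]
```

View pics/s10c.png

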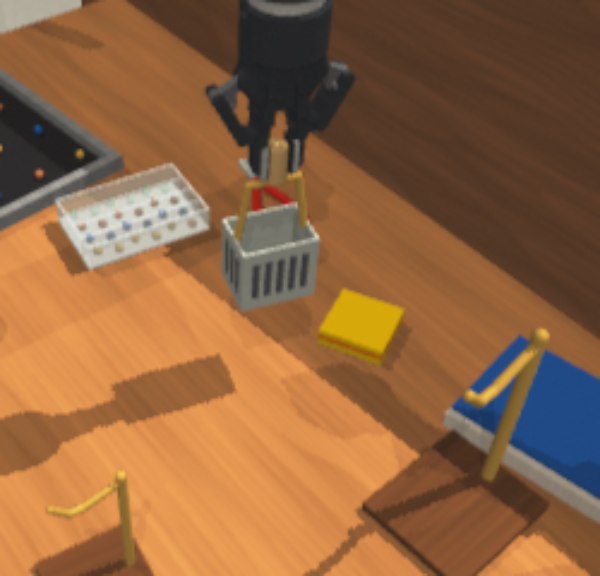

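Lifted upright and hanging straight. Move to in front of the hook, then turn the bar square to it.

servo_tool(
  commands=[
    [[0,0,0,-0.12,-1.5,0,1.5],[0,0,0,-0.22,-2.79,0,1.5],[0,0,0,-0.22,-2.79,0,1.5],[0,0,0,-0.22,-2.79,0,1.5],[0,0,0,-0.22,-2.79,0,1.5],[0,0,0,-0.22,-2.79,0,1.5],[0,0,0,-0.22,-2.79,0,1.5],[0,0,0,-0.22,-2.79,0,1.5],[0,0,0,-0.22,-2.79,0,1.5],[0,0,0,-0.22,-2.79,0,1.5]],
  ],
)

```text
time_s: 18.0
position: [0.5847, -0.2601, 0.2592]
tool_rot: [-0.004, 0.151, 0.988, -0.002]
wrist_force: [0.3, -0.4, -1.3]
finger_gap: 0.265
```

servo_tool(
  commands=[
    [[0,0,5,-0.1,-1.3,0,1.5],[0,0,7,0,0,0,1.5],[0,0,7,0,0,0,1.5],[0,0,7,0,0,0,1.5],[0,0,7,0,0,0,1.5],[0,0,7,0,0,0,1.5],[0,0,7,0,0,0,1.5],[0,0,7,0,0,0,1.5],[0,0,7,0,0,0,1.5],[0,0,7,0,0,0,1.5]],
  ],
)

```text
time_s: 18.83
position: [0.5822, -0.2715, 0.2591]
tool_rot: [-0.003, 0.68, 0.733, -0.004]
wrist_force: [-0.5, 0.3, -2.1]
finger_gap: 0.264
```

servo_tool(
  commands=[
    [[0,0,0,0,0,0,1.5],[0,0,0,0,0,0,1.5],[0,0,0,0,0,0,1.5]],
  ],
)

```text
time_s: 19.08
position: [0.5829, -0.2713, 0.2605]
tool_rot: [-0.002, 0.677, 0.736, -0.003]
wrist_force: [-1.1, 0.3, -1.7]
finger_gap: 0.264
```

```bash
python3 - <<'E'
from g import *
st=env.state();M,p=pose(st);print(st['time_s'],p,np.round(M,3).tolist(),st['wrist_force'],st['finger_gap'],st['joint_positions'])
print(togo([.584,-.271,.2415],down(94.7)))
s=snap('side','s11.png');W=cloud(s)
for r in env.spot_point('basket_bar','side')[:3]: q=r['pixel'];print(q,r['score'],W[int(q[0]),int(q[1])])
cv2.imwrite('pics/s11c.png',cv2.resize(s['pixels'][120:340,260:480,::-1],None,fx=2.7,fy=2.7))
st=env.state();s=snap('wrist','w11.png');W=cloud(s,st)
for r in env.spot_point('hook_tip','wrist')[:3]+env.spot_point('hook_seat','wrist')[:2]: q=r['pixel'];print(q,r['score'],W[int(q[0]),int(q[1])])
E
```

```text
19.0833 [ 0.58294511 -0.27132357  0.26049277] [[-0.083, 0.997, -0.007], [0.997, 0.083, -0.002], [-0.002, -0.007, -1.0]] [-1.05951941  0.28914232 -1.66027029] 0.26405961076564627 [-0.53708176  0.3929748   0.56126349  1.74374928 -0.00561373 -0.61999153]
[array([0.03, 0.12, 1.9 ]), array([-0.4 ,  0.11,  0.05])]
[169.9, 75.7] 0.74 [0.21762859 0.46119147 0.03973144]
[300.0, 253.6] 0.87 [ 0.59286058 -0.27244543  0.29211672]
```

View pics/s11c.png

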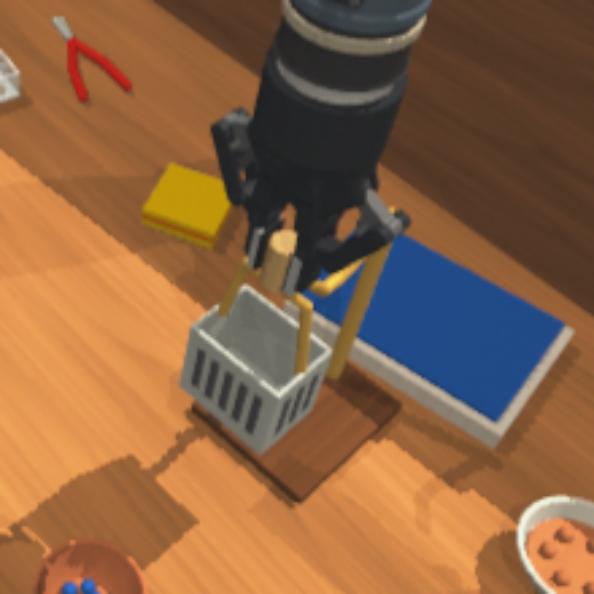

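View pics/w11.png

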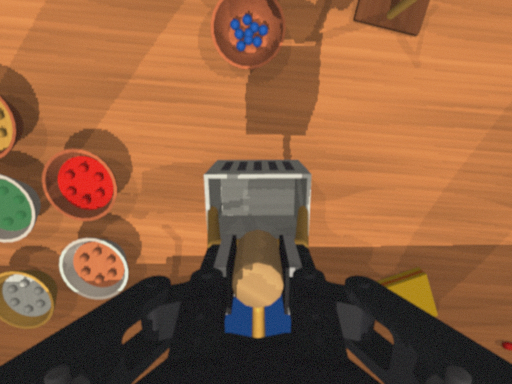

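The hook shows at (320,258) in the wrist view, in line with the knob. Lower so the window straddles the hook's height, then advance.

servo_tool(
  commands=[
    [[0,0,0,0,0,1,1.5],[0,0,0,0,0,0.9,1.5],[0,0,0,0,0.6,0,1.5],[0,0,0,0,1,0,1.5],[0,0,0,0,1,0,1.5],[0,0,0,0,0.6,0,1.5],[0,0,0,0,0,0,1.5],[0,0,0,0,0,0,1.5]],
  ],
)

```text
time_s: 20.0
position: [0.6157, -0.2685, 0.2423]
tool_rot: [-0.001, 0.678, 0.735, -0.003]
wrist_force: [-0.2, 0.3, -1.7]
finger_gap: 0.256
```

```bash
python3 - <<'E'
from g import *
st=env.state();M,p=pose(st);print(st['time_s'],p,np.round(M,3).tolist(),st['wrist_force'],st['joint_positions'])
print(togo([.667,-.264,.2415],down(94.7)))
s=snap('side','s12.png');W=cloud(s)
k=(np.abs(W[:,:,0]-.66)<.04)&(np.abs(W[:,:,1]+.265)<.02)&(W[:,:,2]>.175)&(W[:,:,2]<.225);P=W[k];o=np.argsort(P[:,0]);print(np.round(P[o][::8],3).tolist())
cv2.imwrite('pics/s12c.png',cv2.resize(s['pixels'][160:290,300:440,::-1],None,fx=4.5,fy=4.5,interpolation=cv2.INTER_CUBIC))
E
```

```text
20.0 [ 0.6156654  -0.26848338  0.24232913] [[-0.081, 0.997, -0.005], [0.997, 0.081, -0.003], [-0.003, -0.006, -1.0]] [-0.17259355  0.32835009 -1.73351342] [-0.50840107  0.46938416  0.62599623  1.73057267 -0.00549427 -0.58975124]
[array([0.03, 5.15, 0.05]), array([-0.33,  0.16, -0.04])]
[[0.635, -0.27, 0.204], [0.664, -0.268, 0.191], [0.671, -0.27, 0.19], [0.677, -0.27, 0.189], [0.682, -0.264, 0.193], [0.687, -0.269, 0.191]]
```

View pics/s12c.png

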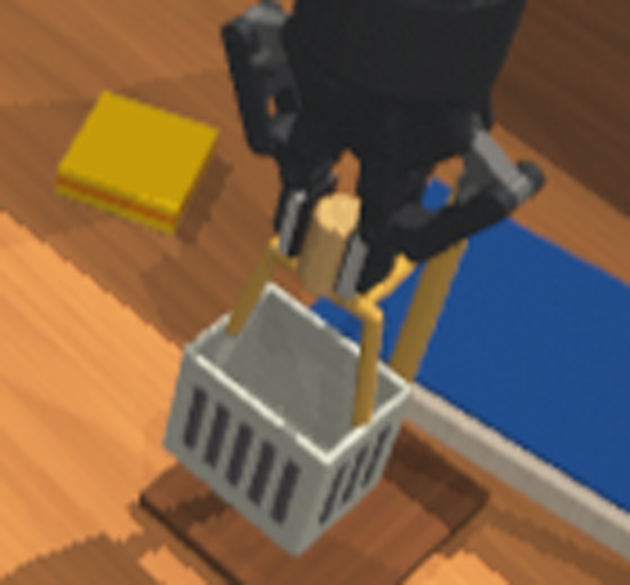

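The hook lies in the window's plane with no contact force. Advance the remaining 5.1 cm.

servo_tool(
  commands=[
    [[0,0,0,0,0.6,0,1.5],[0,0,0,0,0.8,0,1.5],[0,0,0,0,0.8,0,1.5],[0,0,0,0,0.3,0,1.5],[0,0,0,0,0,0,1.5]],
  ],
)

```text
time_s: 20.47
position: [0.6409, -0.2665, 0.2422]
tool_rot: [-0.001, 0.678, 0.735, -0.003]
wrist_force: [-0.3, -0.5, -2.1]
finger_gap: 0.262
```

servo_tool(
  commands=[
    [[0,0,0,0,0.6,0,1.5],[0,0,0,0,0.8,0,1.5],[0,0,0,0,0.8,0,1.5],[0,0,0,0,0.4,0,1.5],[0,0,0,0,0,0,1.5],[0,0,0,0,0,0,1.5]],
  ],
)

```text
time_s: 20.97
position: [0.666, -0.2646, 0.2423]
tool_rot: [-0.001, 0.678, 0.735, -0.003]
wrist_force: [0.1, -0.9, -3.0]
finger_gap: 0.266
```

```bash
python3 - <<'E'
from g import *
st=env.state();M,p=pose(st);print(st['time_s'],p,np.round(M,3).tolist(),st['wrist_force'],st['joint_positions'])
print(togo([.667,-.264,.2055],down(94.7)))
s=snap('side','s13.png');W=cloud(s)
cv2.imwrite('pics/s13c.png',cv2.resize(s['pixels'][160:290,300:440,::-1],None,fx=4.5,fy=4.5,interpolation=cv2.INTER_CUBIC))
E
```

```text
20.9667 [ 0.66602885 -0.2645925   0.24228332] [[-0.081, 0.997, -0.005], [0.997, 0.081, -0.003], [-0.003, -0.006, -1.0]] [ 0.13516417 -0.92825761 -2.99002115] [-0.46921306  0.62953955  0.85219595  1.7967086  -0.00548232 -0.54993386]
[array([0.06, 0.12, 3.68]), array([-0.32,  0.17, -0.07])]
```

View pics/s13c.png

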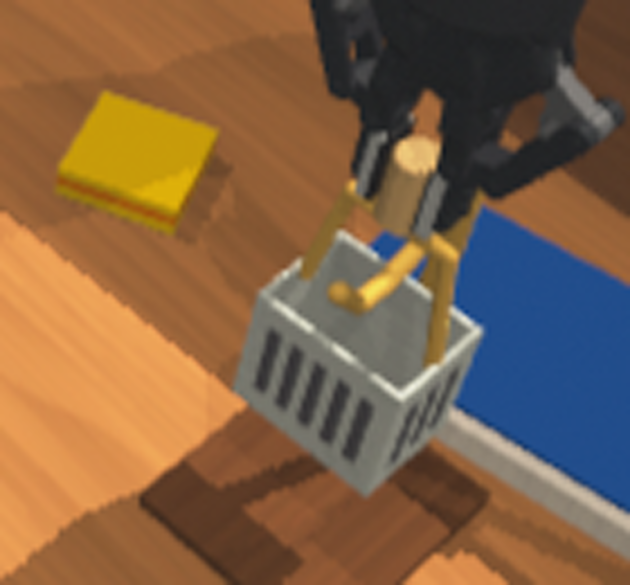

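The hook runs through the handle window, its tip on the robot's side at crop (345,293). Lower onto the valley.

servo_tool(
  commands=[
    [[0,0,0,0,0,0.7,1.5],[0,0,0,0,0,0.9,1.5],[0,0,0,0,0,0.9,1.5],[0,0,0,0,0,0.5,1.5],[0,0,0,0,0,0.2,1.5],[0,0,0,0,0,0,1.5],[0,0,0,0,0,0,1.5]],
  ],
)

```text
time_s: 21.6
position: [0.666, -0.2647, 0.2109]
tool_rot: [-0.0, 0.678, 0.735, -0.003]
wrist_force: [-0.7, 0.2, -1.7]
finger_gap: 0.262
```

servo_tool(
  commands=[
    [[0,0,0,0,0,0.2,1.5],[0,0,0,0,0,0,1.5],[0,0,0,0,0,0.1,1.5],[0,0,0,0,0,0,1.5]],
  ],
)

```text
time_s: 21.93
position: [0.6662, -0.2647, 0.2075]
tool_rot: [-0.0, 0.678, 0.735, -0.003]
wrist_force: [-0.6, 0.4, -2.9]
finger_gap: 0.264
```

servo_tool(
  commands=[
    [[0,0,0,0,0,0.15,1.5],[0,0,0,0,0,0,1.5],[0,0,0,0,0,0,1.5]],
  ],
)

```text
time_s: 22.18
position: [0.6661, -0.2646, 0.2057]
tool_rot: [-0.001, 0.678, 0.735, -0.003]
wrist_force: [-0.5, 0.2, -2.3]
finger_gap: 0.261
```

servo_tool(
  commands=[
    [[0,0,0,0,0,0.1,1.5],[0,0,0,0,0,0,1.5],[0,0,0,0,0,0,1.5]],
  ],
)

```text
time_s: 22.43
position: [0.6662, -0.2647, 0.2052]
tool_rot: [-0.0, 0.678, 0.735, -0.003]
wrist_force: [-0.6, 0.7, -1.4]
finger_gap: 0.268
```

servo_tool(
  commands=[
    [[0,0,0,0,0,0.15,1.5],[0,0,0,0,0,0,1.5],[0,0,0,0,0,0,1.5]],
  ],
)

```text
time_s: 22.68
position: [0.6663, -0.2647, 0.2049]
tool_rot: [0.0, 0.678, 0.735, -0.003]
wrist_force: [-0.7, -0.2, 4.7]
finger_gap: 0.261
```

```bash
python3 - <<'E'
from g import *
st=env.state();M,p=pose(st);print(st['time_s'],p,st['wrist_force'],st['wrist_torque'])
s=snap('side','s14.png');W=cloud(s)
cv2.imwrite('pics/s14c.png',cv2.resize(s['pixels'][160:290,300:440,::-1],None,fx=4.5,fy=4.5,interpolation=cv2.INTER_CUBIC))
E
```

```text
22.6833 [ 0.66631169 -0.26468066  0.20486099] [-0.73991372 -0.15300435  4.65978952] [0.21977376 0.27452131 0.02693321]
```

View pics/s14c.png

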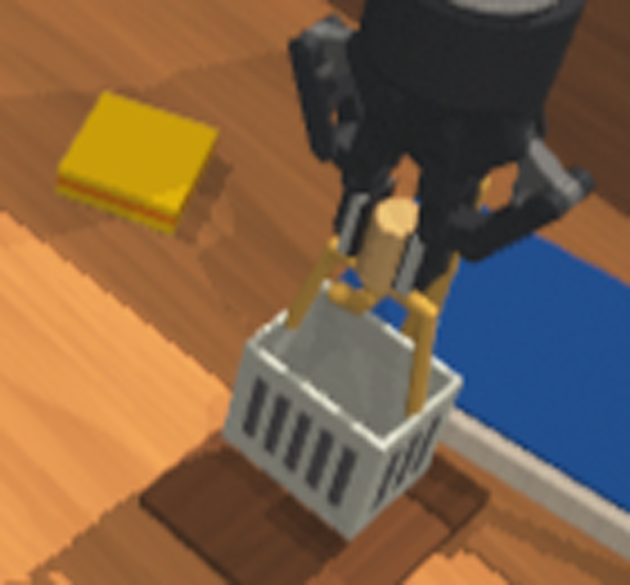

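The bar rests on the valley (wrist force -2 to +4.7 N), at the height expected for a seated bar (TCP about 0.205). Release gently.

servo_tool(
  commands=[
    [[0,0,0,0,0,-0.1,2.3],[0,0,0,0,0,0,2.6],[0,0,0,0,0,0,3],[0,0,0,0,0,0,4],[0,0,0,0,0,0,5],[0,0,0,0,0,0,6],[0,0,0,0,0,0,6],[0,0,0,0,0,0,6]],
  ],
)

```text
time_s: 23.4
position: [0.6661, -0.2646, 0.2043]
tool_rot: [-0.001, 0.678, 0.735, -0.003]
wrist_force: [0.7, 1.4, -0.0]
finger_gap: 0.698
```

```bash
python3 - <<'E'
from g import *
st=env.state();M,p=pose(st);print(st['time_s'],p,st['wrist_force'],st['finger_gap'])
s=snap('side','s15.png');W=cloud(s)
cv2.imwrite('pics/s15c.png',cv2.resize(s['pixels'][160:290,300:440,::-1],None,fx=4.5,fy=4.5,interpolation=cv2.INTER_CUBIC))
snap('wrist','w15.png')
E
```

```text
23.4 [ 0.66613409 -0.26463549  0.20426883] [ 0.72748502  1.40507179 -0.04174679] 0.6979684464167732
```

View pics/s15c.png

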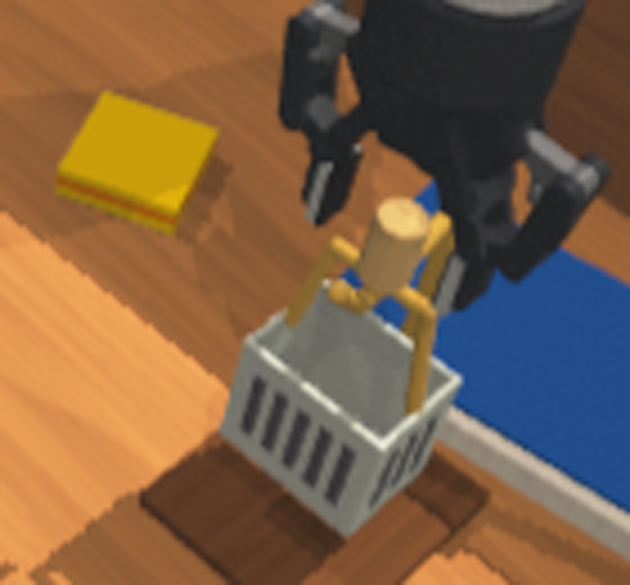

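View pics/w15.png

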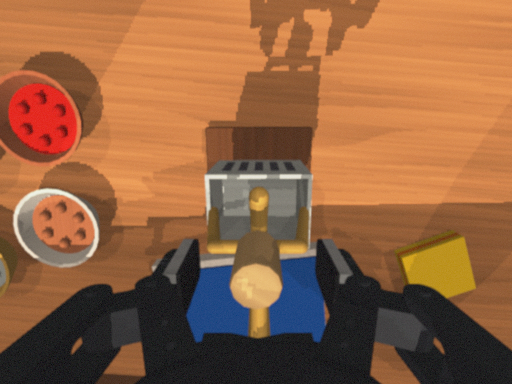

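It hangs on its own, centred, with the hook through the window in the wrist view. Open fully and retreat straight up.

servo_tool(
  commands=[
    [[0,0,0,0,0,0,8.5],[0,0,0,0,0,-1,8.5],[0,0,0,0,0,-2,8.5],[0,0,0,0,0,-2.5,8.5],[0,0,0,0,-0.5,-2.5,8.5],[0,0,0,0,-1,-2,8.5],[0,0,0,0,-1,-1,8.5],[0,0,0,0,0,0,8.5],[0,0,0,0,0,0,8.5]],
  ],
)

```text
time_s: 24.25
position: [0.6418, -0.2666, 0.3154]
tool_rot: [0.0, 0.678, 0.735, -0.002]
wrist_force: [-0.0, 0.1, 0.6]
finger_gap: 0.994
```

servo_tool(
  commands=[
    [[0,0,0,0,-3,0,8.5],[0,0,0,0,-3,0,8.5],[0,0,0,0,-3,0,8.5],[0,0,0,0,-3,0,8.5],[0,0,0,0,0,0,8.5],[0,0,0,0,0,0,8.5],[0,0,0,0,0,0,8.5],[0,0,0,0,0,0,8.5],[0,0,0,0,0,0,8.5]],
  ],
)

```text
time_s: 25.0
position: [0.5233, -0.2759, 0.3146]
tool_rot: [-0.001, 0.678, 0.735, -0.003]
wrist_force: [0.2, 0.4, -0.4]
finger_gap: 0.998
```

```bash
python3 - <<'E'
from g import *
st=env.state();M,p=pose(st);print(st['time_s'],p,st['wrist_force'])
for i in range(2):
    s=snap('side',f's16_{i}.png');W=cloud(s);c=s['pixels'].astype(int)
    k=(W[:,:,2]>.2)&(W[:,:,2]<.25)&(np.hypot(W[:,:,0]-.667,W[:,:,1]+.264)<.03);print('knob',k.sum(),W[k].mean(0),W[k].max(0))
    b=(np.abs(W[:,:,0]-.667)<.06)&(np.abs(W[:,:,1]+.264)<.06)&(W[:,:,2]>.03)&(W[:,:,2]<.14)&(c.max(2)-c.min(2)<40)&(c[:,:,2]<c[:,:,0]+12)
    P=W[b];print('box',P.min(0),P.max(0),cv2.minAreaRect(P[:,:2].astype(np.float32)*1000))
cv2.imwrite('pics/s16c.png',cv2.resize(s['pixels'][160:290,300:440,::-1],None,fx=4.5,fy=4.5,interpolation=cv2.INTER_CUBIC))
snap('top','t16.png')
E
```

```text
25.0 [ 0.52331036 -0.27589206  0.31455743] [ 0.19074465  0.40627089 -0.36866442]
knob 15 [ 0.65960235 -0.27550398  0.20410647] [ 0.67323524 -0.26921235  0.2095097 ]
box [ 0.63441779 -0.30839698  0.05826936] [ 0.72314675 -0.22502499  0.13807357] ((679.9908447265625, -265.4658203125), (87.42217254638672, 81.17085266113281), 4.1030402183532715)
knob 17 [ 0.6614267  -0.27592972  0.20395341] [ 0.67315034 -0.26945081  0.20982756]
box [ 0.63413022 -0.30871476  0.05626466] [ 0.72610082 -0.22487818  0.13773488] ((681.6525268554688, -265.37847900390625), (90.35523986816406, 80.51651763916016), 4.340288162231445)
```

View pics/s16c.png

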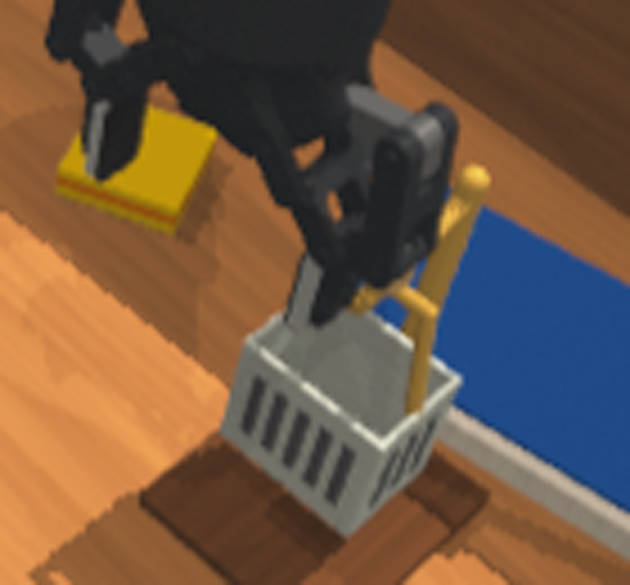

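View pics/t16.png

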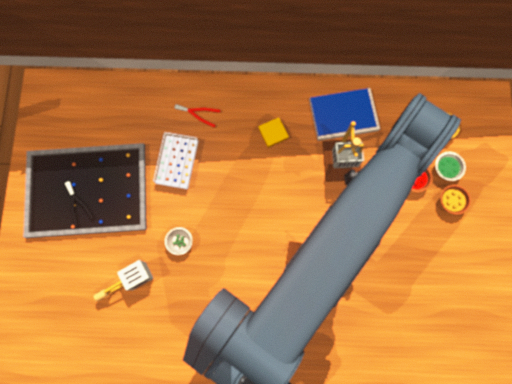

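The basket is at rest between frames: underside at about 0.058, box rim at 0.138 all round, and the gripper 14 cm away. The bowls, bead case and note block have not moved in the top view. Handing in.

```bash
python3 - <<'E'
from g import *
print(env.job_done(), env.state()['time_s'])
E
```

```text
the job is handed in; nothing more can be done
the job is handed in; nothing more can be done
```

The basket was stood upright on the bench and let go, then picked up again and hung by its handle on the large stand's hook. I handed the job in at about 25 s of the 58 s allowed; no verdict is reported.

- **Standing upright:** I gripped the rightmost basket by its knob, lifted it and pitched it 90°. After release, the depth images put the knob top at 0.177 m and the box base on the bench. It stayed standing while the gripper backed off.
- **Hanging:** I regripped the knob from above with the jaws along the handle bar, ran the hook through the handle window and lowered the bar into the valley. Contact came at the expected height, and the wrist force changed from about -2 N to +4.7 N.
- **Last checks:** Two side frames showed the basket upright and still, with its underside about 58 mm above the bench. The gripper was about 14 cm away with wrist force near zero. The bowls, bead case and note block looked unmoved in the final top view, except the terracotta bowl, which the arm hid there. I saw no contact with it.
- **Irregularities:** While backing away after the first release, joint 3 read -1.2101 against its limit of -1.21, and the gripper stopped short and slightly sideways without touching anything. In the final side view the gripper hid the knob, so the knob check there was only partial and I relied on the box and handle.

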